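# Load an adapter into the indexing carousel and click it on to the reader

### The job

Load the loose black flanged adapter from the bench into the empty pocket of the carousel: stand it on the loading chute and gently push it in under the wheel's top plate, past the sprung catches, until it is fully home. Then push the red-topped post to turn the wheel one click clockwise (seen from above), leave it resting in that click with the adapter still home, and do not disturb the bottle, bowl and nuts nearby.

Things in the scene. Friction and masses are not known exactly. Their poses are not given: they have to be found in the camera images.
- adapter_mid (a point): Centre (half-way up, on the axis) of the loose black adapter on the 4 mm mat on the bench, hub up: round flange 57 mm across, 10 mm thick at the bottom, round hub 25 mm across above it, 30 mm high in all, brass centre on top; about 0.12 kg. z is its axis, up. Two look-alikes are fixed in other pockets of the wheel.
- carousel: Fixed indexing carousel; place and yaw vary. Origin on the wheel's upright axis at bench height; x points from the loading chute to the axis (the push direction), z up. Grey foot 236 mm across. Wheel deck 212 mm across, its top 23.5 mm above the bench, with six pockets, 61 mm wide, open outwards. A blue reading head, 56 mm high, stands 136 mm from the axis, 120 degrees anticlockwise from x.
- plate (a point): Centre of the top of the wheel's round top plate, 172 mm across, underside 57 mm and top 62 mm above the bench. It roofs the inner part of every pocket, so an adapter cannot be lowered in, and a gripper that holds its hub strikes the plate before the adapter is home. Turns with the wheel.
- catches (a point): Point midway between the two smooth brass catch pins (8 mm thick, 50 mm gap, 90 mm from the axis) at the mouth of the empty pocket. They spring sideways: the flange is pushed between them (about 3 to 8 N), they yield 3.5 mm each, then close behind its widest part. Turns with the wheel.
- chute (a point): Set-down spot on the flat top of the loading chute (24 mm above the bench), on its centre line, 172 mm from the axis; axes as carousel. The chute runs from 199 to 109 mm from the axis, 124 mm wide, smooth. From 157 mm inward two low guides (tops 36 mm above the bench) funnel to 63 mm apart, straight from 135 to 111 mm. A pushing tool up to 55 mm wide passes between.
- pocket (a point): Where the adapter's centre (half-way up) lies when fully home in the empty pocket, which faces the chute at the start: 75 mm from the axis, 38.5 mm above the bench, against a hard stop (keep below 40 N); the flange's outer edge is then 103.5 mm from the axis, outside the top plate. Turns with the wheel; a red dot on the top plate marks the pocket.
- post (a point): Point on the upright turning post (12 mm thick, its upper 10 mm a red cap 15 mm thick) on the wheel's top plate, 60 mm from the axis, 82 mm above the bench; the post reaches from 62 to 102 mm above the bench. It turns with the wheel and starts 120 degrees anticlockwise from the carousel's x axis. Pushing it along its circle takes about 2 to 7 N.
- wheel (a joint): Turn of the wheel in rad, about 0 at the start, growing clockwise seen from above. It clicks into rest every 1.047 rad (60 degrees), 0 and 1.047 among them: a sprung detent resists up to half-way (0.52), then draws the wheel on into the next click by itself within about 0.5 s; from anywhere within 0.45 rad it settles back into the nearest click.
- spray: Clear spray bottle, 38 mm across, 120 mm high, loose; origin at the centre of its underside. Leave alone.
- bowl: Dark blue bowl, 145 mm across, 68 mm high, loose; origin at the centre of its underside. Leave alone.
- nut_a: Black thumb nut, 20 mm across, 9 mm high, loose; origin at the centre of its underside. Leave alone.
- nut_b: A second such thumb nut. Leave alone.
- adapter: The same adapter as a body; origin at the centre of its underside, 15 mm below adapter_mid.
Not all that is in view belongs to the job. What is shaped like the adapter but purple is not meant.

How it is judged:
By the outcome, as a careful person would: the job done as asked, in the order asked, and still so for the second after the job is handed in, with the robot touching nothing.
It also fails if it takes over 58 s, if anything falls off the work surface, if the arm or the gripper's body presses on something with over 40 N, if the wrist force passes 120 N, or if a joint passes its speed limit or range.

### The arm

A 6-joint arm with a two-finger parallel gripper is mounted at the origin on a cart in front of the work surface, level with it; the furniture and walls round the work are solid. World frame = base frame: x ahead of the robot, y to its left, z up, the work surface at z = 0. Lengths are in m, angles in rad, forces in N, time in s.
With the tool pointing down it reaches from about 0.325 to 0.9 m from the base axis. Payload 3.5 kg.
Tool frame: the origin (TCP) lies midway between the tips of the shut fingers; the grasp point (between the pads) lies 19 mm behind it; z points along the fingers, y is the line along which they close (so a half turn about z gives the same grasp; the last joint's range is limited). The gripper opens to 85 mm and grips with 20 to 120 N. Pads are 22 mm wide; open, the fingers measure 114 mm over their backs; the gripper's body (76 mm by 85 mm) begins 54 mm behind the grasp point. The pads swing forward as they close: fully open they stand 13 mm farther back than shut.
Start: joints at [1.184, 0.276, -0.026, 1.268, 0, 1.467], TCP at [0.175, 0.6, 0.231] pointing down, gripper open.
Joint ranges: [-3.12, 3.12], [-0.85, 1.88], [-1.08, 1.24], [-1.95, 2.15], [-1.57, 1.53], [-3.14, 3.14]. Speed limits (rad/s): [2.57, 2.57, 3.14, 3.14, 3.14, 3.14].

### API

Orientations are given as a unit quaternion [w, x, y, z].
In Python, from plant import manip gives the robot as it stands.
- The arm moves only by the tool send_rows, never from a script. Its argument "rows" is a list of rows, each an object of numbers: "dx", "dy", "dz": the shift along the tool's x, y, z in cm; "ax", "ay", "az": the turn, a rotation vector about the tool's x, y, z in degrees; "hand": the opening, from 0 (shut) to 1 (fully open). A call has 1 to 20 rows; each row shifts and turns the commanded pose from where the row before left it, along the tool's axes as they then stand; what a row does not reach is not made up. A row lasts 1/12 s, in which the tool goes at most 41.7 mm and 7.16 degrees, less where a joint would pass 70% of its speed; a pose out of reach is approached as far as the arm can. A call with a gripper value outside its range is refused whole. The fingers move at their own pace and stop on an object; "grip_force" is the grip in N (left out, the last holds). Time passes only in rows, so rows that do not move let the fingers close. It gives the time, the measured TCP pose, the force, the opening and the grip force at its end, in the units of the state.
- manip.get_state(): the state, without advancing time (a new reading comes with each control period).
- manip.camera(name): name is "scene" or "top"; returns (picture, depth): 400x640x3 uint8, blue, green, red; 400x640 float32, m along the optical axis (not along the pixel's ray), 0 where there is no reading.
- manip.get_calibration(name): a dict with "fx", "fy", "cx", "cy" (pixels), "extrinsics" (4x4, takes a point from camera to world coordinates). Camera axes: x right, y up, looking along -z (the intrinsics and any distortion apply to the point x, -y, -z); pixel columns grow to the right and rows downward; lengths in m; the calibration is good to about 2 mm. A picture is of the moment at which its call begins. get_calibration takes no time and is no camera call.
- manip.sign_off(): hands the job in; it is judged then, once.
The state is a dict: "t": time; "joints": joint angles; "qvel": joint speeds; "tau": joint torques, N m; "position": TCP position; "orientation": TCP orientation; "wrist_force": force on the tool from outside, world axes, zero at the start; "ft_torque": the same for the moment, N m; "grip_width": finger opening in m; "finger_force": force on a finger pad.
Only numpy, scipy, OpenCV 4.12 (cv2) and the standard library are available. Lean on these libraries where they do the work, as an engineer would, in place of code of your own. Each camera call takes 0.05 s, during which the arm holds its last target. There are 200 camera calls.

## Working session

There is one attempt and no reset: what is moved stays moved. The work goes in short steps, Python scripts to look and compute and a tool call to move; the robot and the scene stay as the last step left them, time stands still between calls to the robot, and variables do not carry over. Pictures are saved under pics/ and viewed, at most 10 in all, crops included, and the job is handed in when it is done.

Besides the shell and the picture viewer there is one more tool, called after "Emit:" as name([rows], argument=value, ...), one row to a line, values as JSON. send_rows: Moves the arm, as the interface text tells. Its arguments: {"type":"object","properties":{"rows":{"type":"array"},"grip_force":{"type":"number"}},"required":["rows"]}

```bash
ls; mkdir -p pics; python3 - <<'E'
from plant import manip
import cv2,numpy as np
np.set_printoptions(precision=4,suppress=True)
for n in("scene","top"):
    p,d=manip.camera(n); cv2.imwrite(f"pics/{n}0.png",p); np.save(f"pics/{n}0.npy",d)
    print(n,manip.get_calibration(n))
print(manip.get_state())
E
```

```text
pics
scene {'fx': 431.88101754861106, 'fy': 431.88101754861106, 'cx': 325.7070495839084, 'cy': 189.88007546461114, 'extrinsics': array([[ 0.744 ,  0.3715, -0.5554, -0.2108],
       [-0.6681,  0.4228, -0.6122, -0.7624],
       [ 0.0074,  0.8266,  0.5628,  0.7745],
       [ 0.    ,  0.    ,  0.    ,  1.    ]])}
top {'fx': 440.0599907189873, 'fy': 440.0599907189873, 'cx': 317.8686491087396, 'cy': 205.05665162571302, 'extrinsics': array([[ 0.0142,  0.9958, -0.0909,  0.369 ],
       [-0.9999,  0.014 , -0.0036,  0.0223],
       [-0.0023,  0.0909,  0.9959,  1.3717],
       [ 0.    ,  0.    ,  0.    ,  1.    ]])}
{'t': 0.1, 'joints': array([ 1.1836,  0.2771, -0.0278,  1.268 ,  0.    ,  1.4674]), 'qvel': array([ 0.0002, -0.0012,  0.0035, -0.0003,  0.    ,  0.0004]), 'tau': array([ -0.0008, -44.6707,  29.6129,   0.0085,  -0.0002,  -0.    ]), 'position': array([0.1747, 0.5993, 0.2302]), 'orientation': array([-0.0003,  0.1414,  0.99  , -0.001 ]), 'wrist_force': array([ 0.4374,  1.1251, -0.1259]), 'ft_torque': array([ 0.0073, -0.0493,  0.0292]), 'finger_force': 0.0, 'grip_width': 0.08545383244341216}
```

View pics/scene0.png

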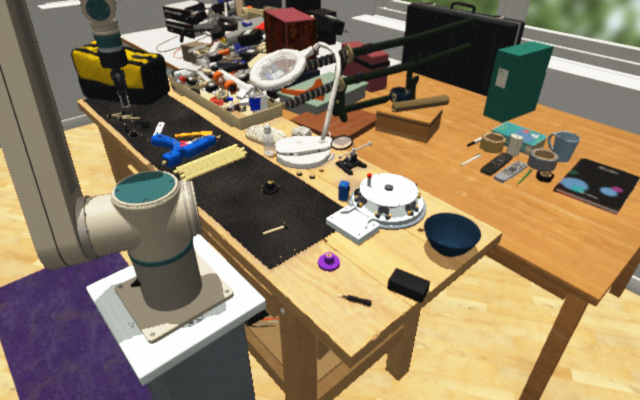

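View pics/top0.png

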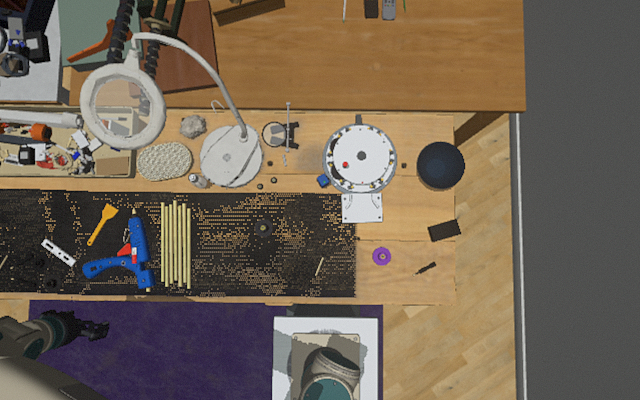

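The scene view shows the adapter near (270,187) and the carousel near (388,198). In the top view they are near (263,228) and (361,157), with the post at (346,165), the blue head at (323,181) and the chute near (361,207). I'll enlarge both.

```bash
python3 - <<'E'
import cv2,numpy as np
t=cv2.imread("pics/top0.png");s=cv2.imread("pics/scene0.png")
a=cv2.resize(t[110:250,240:410],None,fx=4,fy=4,interpolation=cv2.INTER_NEAREST)
b=cv2.resize(s[160:260,250:440],None,fx=4,fy=4,interpolation=cv2.INTER_NEAREST)
cv2.imwrite("pics/tc.png",a);cv2.imwrite("pics/sc.png",b)
E
```

```text
(no output)
```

View pics/tc.png

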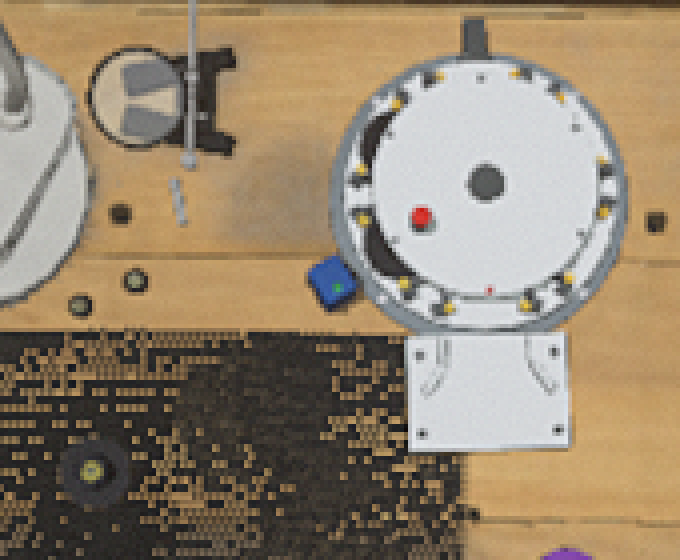

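View pics/sc.png

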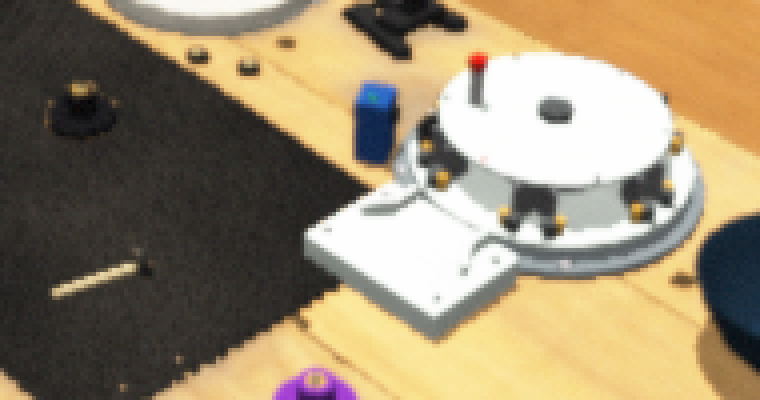

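The top crop shows, in full-picture pixels, the adapter brass at (263,227.8), red cap (345,164), red dot (362.5,182.5), plate hub (361.5,155.5) and the chute's outer edge from (342,222.5) to (382.5,221.5). In the scene view the adapter brass is at (270.7,182.7) and the red cap at (369.5,175.5). Next come the world positions, using depth masks for plate and chute.

```bash
cat > h.py <<'E'
import cv2,numpy as np
from plant import manip
np.set_printoptions(precision=4,suppress=True)
C={n:manip.get_calibration(n) for n in("scene","top")}
def ray(n,u,v):
    c=C[n];E=c["extrinsics"]
    d=np.stack([(np.asarray(u,float)-c["cx"])/c["fx"],-(np.asarray(v,float)-c["cy"])/c["fy"],-np.ones(np.shape(u))],-1)
    return E[:3,3],d@E[:3,:3].T
def onz(n,u,v,z):
    o,d=ray(n,u,v); return (o+d*((z-o[2])/d[...,2])[...,None])
def cloud(n,D):
    v,u=np.mgrid[:400,:640]; o,d=ray(n,u,v); return o+d*D[...,None]
def cen(m,box):
    x0,y0,x1,y1=box; k=np.zeros_like(m);k[y0:y1,x0:x1]=m[y0:y1,x0:x1]
    M=cv2.moments(k,True); return M["m10"]/M["m00"],M["m01"]/M["m00"],M["m00"]
def masks(p):
    h=cv2.cvtColor(p,cv2.COLOR_BGR2HSV)
    red=cv2.inRange(h,(0,150,90),(8,255,255))|cv2.inRange(h,(172,150,90),(180,255,255))
    brass=cv2.inRange(h,(15,90,110),(35,255,255))
    blue=cv2.inRange(h,(100,120,60),(125,255,255))
    return red,brass,blue
E
python3 - <<'E'
from h import *
for n,br,bx in(("top",(330,150,360,175),(257,222,270,234)),("scene",(360,165,380,185),(262,177,280,187))):
    p=cv2.imread(f"pics/{n}0.png");D=np.load(f"pics/{n}0.npy");r,b,bl=masks(p)
    c=cen(r,br);print(n,"red",c,onz(n,c[0],c[1],.102 if n=="top" else .097))
    if n=="top":
        c=cen(r,(355,178,370,187));print("dot",c,onz(n,c[0],c[1],.062))
    X=cloud(n,D)
    a=X[190:... if 0 else 220,:] if 0 else None
    near=np.hypot(X[...,0]-.49,X[...,1]+.07)<.2
    for nm,z0,z1 in(("plate",.055,.068),("chute",.018,.03)):
        m=near&(X[...,2]>z0)&(X[...,2]<z1)
        if nm=="chute": m&=X[...,0]<.395
        P=X[m]
        m8=m.astype(np.uint8); k,l,s,cc=cv2.connectedComponentsWithStats(m8)
        i=1+s[1:,4].argmax(); P=X[l==i]
        cnt=max(cv2.findContours((l==i).astype(np.uint8),0,1)[0],key=len)[:,0]
        W=onz(n,cnt[:,0],cnt[:,1],.062 if nm=="plate" else .024)
        print(nm,len(P),"zmed",np.median(P[:,2]),"mec",cv2.minEnclosingCircle((W[:,:2]*1000).astype(np.float32)),"rect",cv2.minAreaRect((W[:,:2]*1000).astype(np.float32)))
    m=(np.hypot(X[...,0]-.31,X[...,1]-.14)<.06)&(X[...,2]>.022); P=X[m]; print("hub pts",len(P),P.mean(0) if len(P) else 0)
    c=cen(b,bx);print("brass",c,onz(n,c[0],c[1],.034))
    c=cen(bl,(312,172,335,190) if n=="top" else (335,178,352,205)); print("blue",c,onz(n,c[0],c[1],.056 if n=="top" else .028))
E
```

```text
top red (344.8, 163.86666666666667, 15.0) [ 0.6068 -0.0501  0.102 ]Traceback (most recent call last):
  File "<stdin>", line 6, in <module>
  File "h.py", line 15, in cen
    M=cv2.moments(k,True); return M["m10"]/M["m00"],M["m01"]/M["m00"],M["m00"]
                                  ~~~~~~~~^~~~~~~~~
ZeroDivisionError: float division by zero
```

```bash
python3 - <<'E'
from h import *
print("guess",onz("top",361.5,155.5,.062),"dot",onz("top",362.5,182.5,.062),"ad",onz("top",263,227.75,.034))
print("chute corners",onz("top",np.array([407,567,570,409])/4+240-.4,np.array([336,333,446,451])/4+110-.4,.024))
g=onz("top",361.5,155.5,.062);A=onz("top",263,227.75,.034)
for n,br,bx in(("top",(330,150,360,175),(257,222,270,234)),("scene",(360,165,380,185),(262,177,280,187))):
    p=cv2.imread(f"pics/{n}0.png");D=np.load(f"pics/{n}0.npy");r,b,bl=masks(p)
    c=cen(r,br);print(n,"red",c,onz(n,c[0],c[1],.102 if n=="top" else .097))
    X=cloud(n,D)
    for nm,z0,z1 in(("plate",.05,.072),("chute",.014,.034)):
        near=np.hypot(X[...,0]-g[0]+(0 if nm=="plate" else .165),X[...,1]-g[1])<(.11 if nm=="plate" else .085)
        m=near&(X[...,2]>z0)&(X[...,2]<z1)
        k,l,s,cc=cv2.connectedComponentsWithStats(m.astype(np.uint8))
        i=1+s[1:,4].argmax(); P=X[l==i]
        cnt=max(cv2.findContours((l==i).astype(np.uint8),0,1)[0],key=len)[:,0]
        W=(onz(n,cnt[:,0],cnt[:,1],.062 if nm=="plate" else .024)[:,:2]*1000).astype(np.float32)
        print(nm,len(P),"zmed",np.median(P[:,2]),"mec",cv2.minEnclosingCircle(W),"ell",cv2.fitEllipse(W),"rect",cv2.minAreaRect(W))
    c=cen(b,bx);print("brass",c,onz(n,c[0],c[1],.034))
    c=cen(bl,(312,172,335,190) if n=="top" else (335,178,352,205)); print("blue",c,onz(n,c[0],c[1],.056 if n=="top" else .028))
    m=(np.hypot(X[...,0]-A[0],X[...,1]-A[1])<.04);P=X[m&(X[...,2]>.022)]; print("hub",len(P),P.mean(0),"z95",np.percentile(X[m][:,2],[5,50,98]))
    # dark flange
    k=cv2.cvtColor(p,6);
E
```

```text
guess [ 0.6406 -0.1025  0.062 ] dot [ 0.5584 -0.106   0.062 ] ad [0.4195 0.1929 0.034 ]
chute corners [[ 0.5285 -0.0447  0.024 ]
 [ 0.5325 -0.1679  0.024 ]
 [ 0.4454 -0.1703  0.024 ]
 [ 0.4398 -0.0471  0.024 ]]
top red (344.8, 163.86666666666667, 15.0) [ 0.6068 -0.0501  0.102 ]
plate 2481 zmed 0.06206120931043224 mec ((637.2803344726562, -99.56318664550781), 90.84078216552734) ell ((638.3724975585938, -99.42369842529297), (169.95291137695312, 170.67213439941406), 31.26734733581543) rect ((637.9769287109375, -99.61849212646484), (168.40283203125, 178.31005859375), 0.7792991399765015)
chute 1137 zmed 0.023889546332837464 mec ((484.9296875, -105.65121459960938), 74.78825378417969) ell ((485.10064697265625, -106.02488708496094), (101.66381072998047, 146.5695037841797), 2.4362716674804688) rect ((484.9293518066406, -105.62451171875), (92.51542663574219, 123.27328491210938), 0.7990670800209045)
brass (262.52941176470586, 227.23529411764707, 17.0) [0.4211 0.1943 0.034 ]
blue (322.5764705882353, 179.6235294117647, 85.0) [0.5664 0.0139 0.056 ]
hub 55 [0.4198 0.1949 0.0332] z95 [-0.0002  0.009
[... 224 characters left out ...]
578), (166.5243682861328, 177.938232421875), 111.62674713134766) rect ((627.9191284179688, -107.16484832763672), (191.66986083984375, 171.0880584716797), 29.426780700683594)
chute 1122 zmed 0.02327743747818467 mec ((494.61810302734375, -114.06663513183594), 85.71846771240234) ell ((489.4720458984375, -111.34152221679688), (132.17042541503906, 144.3785858154297), 125.3940658569336) rect ((496.775146484375, -111.60641479492188), (132.7168426513672, 130.04344177246094), 1.2834115028381348)
brass (269.92857142857144, 181.85714285714286, 14.0) [0.4186 0.1915 0.034 ]
blue (343.33103448275864, 190.15862068965518, 145.0) [0.5654 0.0129 0.028 ]
hub 50 [0.4158 0.1905 0.031 ] z95 [0.0005 0.0113 0.0348]
```

Two views agree on the layout:
- **Axis:** (0.638, -0.101), with carousel yaw about 0.037 rad. The post and the reading head give the same values.
- **Adapter:** (0.4195, 0.193).
- **Set-down spot:** (0.466, -0.1075).

First I'll align the tool with the carousel axes and hover over the adapter.

Emit:
send_rows([
  {"az":-6.1,"hand":1},
  {"az":-6.1},
  {"az":-6.1},
  {"dx":-1.4,"dy":-2.6,"dz":0.6},
  {"dx":-1.4,"dy":-2.6,"dz":0.6},
  {"dx":-1.4,"dy":-2.6,"dz":0.6},
  {"dx":-1.4,"dy":-2.6,"dz":0.6},
  {"dx":-1.4,"dy":-2.6,"dz":0.6},
  {"dx":-1.4,"dy":-2.6,"dz":0.6},
  {"dx":-1.4,"dy":-2.6,"dz":0.6},
  {"dx":-1.4,"dy":-2.6,"dz":0.6},
  {"dx":-1.4,"dy":-2.6,"dz":0.6},
  {"dx":-1.4,"dy":-2.6,"dz":0.6},
  {"dx":-1.4,"dy":-2.6,"dz":0.6},
  {"dx":-1.4,"dy":-2.6,"dz":0.6},
  {"dx":-1.4,"dy":-2.6,"dz":0.6},
  {"dx":-1.4,"dy":-2.6,"dz":0.6},
  {"dx":-1.4,"dy":-2.6,"dz":0.6},
  {"dx":-1.4,"dy":-2.6,"dz":0.6},
])

```text
$.rows[0]: bad value
```

```bash
cat >> h.py <<'E'
O=np.array([.6382,-.1012]);YAW=.037
def go(x,y,z):
    "remaining shift to world x,y,z in tool cm, and yaw error (deg) to carousel axes"
    from scipy.spatial.transform import Rotation as R
    s=manip.get_state();q=s["orientation"];r=R.from_quat([q[1],q[2],q[3],q[0]])
    Y=r.as_matrix()[:,1]; print("t",s["t"],"pos",s["position"],"F",s["wrist_force"],"w",s["grip_width"])
    print("cm",r.inv().apply(np.array([x,y,z])-s["position"])*100,"yaw now",np.degrees(np.arctan2(Y[1],Y[0]))-90-np.degrees(YAW),"tilt",r.as_matrix()[:,2])
def car(x,y,z): # carousel coords (m) -> world
    c,s=np.cos(YAW),np.sin(YAW); return O[0]+c*x-s*y,O[1]+s*x+c*y,z
E
python3 - <<'E'
from h import *
go(.4195,.193,.018)
E
```

```text
t 0.1 pos [0.1747 0.5993 0.2302] F [ 0.4374  1.1251 -0.1259] w 0.08545383244341216
cm [-34.8814 -32.1095  21.2815] yaw now -18.378411832176916 tilt [-0.0008 -0.0019 -1.    ]
```

The first row was refused, so I'll give every key in full, starting with a small test.

Emit:
send_rows([
  {"dx":0,"dy":0,"dz":0,"ax":0,"ay":0,"az":-6,"hand":1},
  {"dx":0,"dy":0,"dz":0,"ax":0,"ay":0,"az":-6,"hand":1},
  {"dx":0,"dy":0,"dz":0,"ax":0,"ay":0,"az":-6,"hand":1},
])

```text
t: 0.35
position: [0.1749, 0.5996, 0.2306]
orientation: [-0.0, -0.018, 1.0, -0.001]
wrist_force: [0.2, -0.3, 1.1]
grip_width: 0.0856
finger_force: 0.0
```

Emit:
send_rows([
  {"dx":-1.4,"dy":-2.6,"dz":0.6,"ax":0,"ay":0,"az":0,"hand":1},
  {"dx":-1.4,"dy":-2.6,"dz":0.6,"ax":0,"ay":0,"az":0,"hand":1},
  {"dx":-1.4,"dy":-2.6,"dz":0.6,"ax":0,"ay":0,"az":0,"hand":1},
  {"dx":-1.4,"dy":-2.6,"dz":0.6,"ax":0,"ay":0,"az":0,"hand":1},
  {"dx":-1.4,"dy":-2.6,"dz":0.6,"ax":0,"ay":0,"az":0,"hand":1},
  {"dx":-1.4,"dy":-2.6,"dz":0.6,"ax":0,"ay":0,"az":0,"hand":1},
  {"dx":-1.4,"dy":-2.6,"dz":0.6,"ax":0,"ay":0,"az":0,"hand":1},
  {"dx":-1.4,"dy":-2.6,"dz":0.6,"ax":0,"ay":0,"az":0,"hand":1},
  {"dx":-1.4,"dy":-2.6,"dz":0.6,"ax":0,"ay":0,"az":0,"hand":1},
  {"dx":-1.4,"dy":-2.6,"dz":0.6,"ax":0,"ay":0,"az":0,"hand":1},
  {"dx":-1.4,"dy":-2.6,"dz":0.6,"ax":0,"ay":0,"az":0,"hand":1},
  {"dx":-1.4,"dy":-2.6,"dz":0.6,"ax":0,"ay":0,"az":0,"hand":1},
  {"dx":-1.4,"dy":-2.6,"dz":0.6,"ax":0,"ay":0,"az":0,"hand":1},
  {"dx":-1.4,"dy":-2.6,"dz":0.6,"ax":0,"ay":0,"az":0,"hand":1},
  {"dx":-1.4,"dy":-2.6,"dz":0.6,"ax":0,"ay":0,"az":0,"hand":1},
  {"dx":-1.4,"dy":-2.6,"dz":0.6,"ax":0,"ay":0,"az":0,"hand":1},
  {"dx":0,"dy":0,"dz":0,"ax":0,"ay":0,"az":0,"hand":1},
  {"dx":0,"dy":0,"dz":0,"ax":0,"ay":0,"az":0,"hand":1},
])

```text
t: 1.85
position: [0.4114, 0.1898, 0.1346]
orientation: [-0.001, -0.014, 1.0, -0.0]
wrist_force: [1.0, 0.5, -0.2]
grip_width: 0.0855
finger_force: 0.0
```

```bash
python3 - <<'E'
from h import *
go(.4195,.193,.018)
p,d=manip.camera("scene")
cv2.imwrite("pics/s1.png",cv2.resize(p[110:230,210:370],None,fx=4,fy=4))
E
```

```text
t 1.85 pos [0.4114 0.1898 0.1346] F [ 1.0456  0.473  -0.1853] w 0.08552625570926327
cm [-0.8353  0.3018 11.6633] yaw now -0.5674656150034774 tilt [-0.0017 -0.0002 -1.    ]
```

View pics/s1.png

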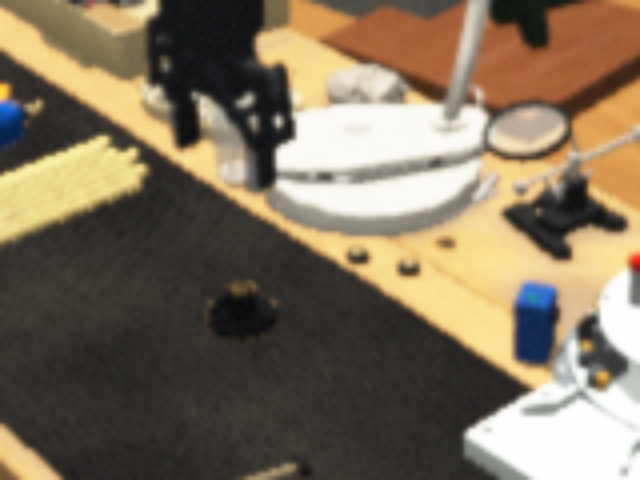

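The gripper hovers above the adapter at crop (240,305), with the fingers to either side of it and clear of everything. Now I'll descend and close on the hub.

Emit:
send_rows([
  {"dx":-0.84,"dy":0.3,"dz":1.5,"ax":0,"ay":0,"az":-0.5,"hand":1},
  {"dx":0,"dy":0,"dz":2.5,"ax":0,"ay":0,"az":0,"hand":1},
  {"dx":0,"dy":0,"dz":2.5,"ax":0,"ay":0,"az":0,"hand":1},
  {"dx":0,"dy":0,"dz":2,"ax":0,"ay":0,"az":0,"hand":1},
  {"dx":0,"dy":0,"dz":1.5,"ax":0,"ay":0,"az":0,"hand":1},
  {"dx":0,"dy":0,"dz":1,"ax":0,"ay":0,"az":0,"hand":1},
  {"dx":0,"dy":0,"dz":0.5,"ax":0,"ay":0,"az":0,"hand":1},
  {"dx":0,"dy":0,"dz":0,"ax":0,"ay":0,"az":0,"hand":1},
  {"dx":0,"dy":0,"dz":0,"ax":0,"ay":0,"az":0,"hand":1},
])

```text
t: 2.65
position: [0.4201, 0.1948, 0.0208]
orientation: [0.0, -0.02, 1.0, 0.0]
wrist_force: [-0.2, 0.5, 0.2]
grip_width: 0.0856
finger_force: 0.0
```

Emit:
send_rows([
  {"dx":0,"dy":0,"dz":0,"ax":0,"ay":0,"az":0,"hand":0.2},
  {"dx":0,"dy":0,"dz":0,"ax":0,"ay":0,"az":0,"hand":0.2},
  {"dx":0,"dy":0,"dz":0,"ax":0,"ay":0,"az":0,"hand":0.2},
  {"dx":0,"dy":0,"dz":0,"ax":0,"ay":0,"az":0,"hand":0.2},
  {"dx":0,"dy":0,"dz":0,"ax":0,"ay":0,"az":0,"hand":0.2},
  {"dx":0,"dy":0,"dz":0,"ax":0,"ay":0,"az":0,"hand":0.2},
  {"dx":0,"dy":0,"dz":0,"ax":0,"ay":0,"az":0,"hand":0.2},
  {"dx":0,"dy":0,"dz":0,"ax":0,"ay":0,"az":0,"hand":0.2},
], grip_force=25)

```text
t: 3.32
position: [0.4202, 0.1944, 0.0208]
orientation: [0.0, -0.02, 1.0, 0.0]
wrist_force: [-1.8, -0.9, 6.0]
grip_width: 0.0238
finger_force: 24.5
```

```bash
python3 - <<'E'
from h import *
go(*car(-.172,0,.1))
E
```

```text
t 3.3167 pos [0.4202 0.1944 0.0208] F [-1.842 -0.876  5.981] w 0.023782693182380514
cm [ -3.4321 -30.3462  -7.9222] yaw now 0.11573025113428814 tilt [ 0.0007  0.0003 -1.    ]
```

Emit:
send_rows([
  {"dx":0,"dy":0,"dz":-0.5,"ax":0,"ay":0,"az":0,"hand":0.2},
  {"dx":0,"dy":0,"dz":-1.5,"ax":0,"ay":0,"az":0,"hand":0.2},
  {"dx":0,"dy":0,"dz":-2,"ax":0,"ay":0,"az":0,"hand":0.2},
  {"dx":0,"dy":0,"dz":-2,"ax":0,"ay":0,"az":0,"hand":0.2},
  {"dx":0,"dy":0,"dz":-2,"ax":0,"ay":0,"az":0,"hand":0.2},
  {"dx":-0.3,"dy":-2.5,"dz":0,"ax":0,"ay":0,"az":0,"hand":0.2},
  {"dx":-0.3,"dy":-2.5,"dz":0,"ax":0,"ay":0,"az":0,"hand":0.2},
  {"dx":-0.3,"dy":-2.5,"dz":0,"ax":0,"ay":0,"az":0,"hand":0.2},
  {"dx":-0.3,"dy":-2.5,"dz":0,"ax":0,"ay":0,"az":0,"hand":0.2},
  {"dx":-0.3,"dy":-2.5,"dz":0,"ax":0,"ay":0,"az":0,"hand":0.2},
  {"dx":-0.3,"dy":-2.5,"dz":0,"ax":0,"ay":0,"az":0,"hand":0.2},
  {"dx":-0.3,"dy":-2.5,"dz":0,"ax":0,"ay":0,"az":0,"hand":0.2},
  {"dx":-0.3,"dy":-2.5,"dz":0,"ax":0,"ay":0,"az":0,"hand":0.2},
  {"dx":-0.3,"dy":-2.5,"dz":0,"ax":0,"ay":0,"az":0,"hand":0.2},
  {"dx":-0.3,"dy":-2.5,"dz":0,"ax":0,"ay":0,"az":0,"hand":0.2},
  {"dx":-0.3,"dy":-2.5,"dz":0,"ax":0,"ay":0,"az":0,"hand":0.2},
  {"dx":-0.2,"dy":-2.5,"dz":0,"ax":0,"ay":0,"az":0,"hand":0.2},
  {"dx":0,"dy":0,"dz":0,"ax":0,"ay":0,"az":0,"hand":0.2},
  {"dx":0,"dy":0,"dz":0,"ax":0,"ay":0,"az":0,"hand":0.2},
])

```text
t: 4.9
position: [0.4663, -0.1051, 0.1001]
orientation: [-0.0, -0.018, 1.0, 0.0]
wrist_force: [-0.1, -0.1, -1.5]
grip_width: 0.0239
finger_force: 24.9
```

```bash
python3 - <<'E'
from h import *
go(*car(-.172,0,.042))
p,d=manip.camera("scene")
cv2.imwrite("pics/s2.png",cv2.resize(p[140:260,260:430],None,fx=4,fy=4))
E
```

```text
t 4.9 pos [ 0.4663 -0.1051  0.1001] F [-0.1314 -0.1065 -1.5438] w 0.023894763869161943
cm [ 0.0079 -0.249   5.8071] yaw now -0.024414539309894234 tilt [-0.0005  0.0005 -1.    ]
```

View pics/s2.png

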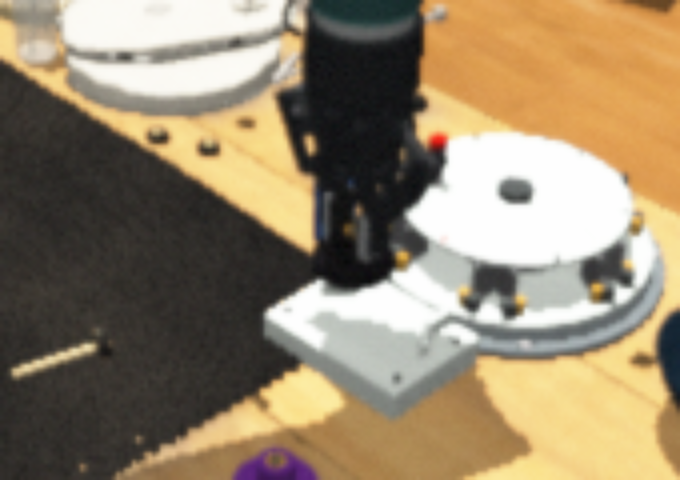

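The adapter is held upright between the fingers at crop (355,265), above the chute. I'll lower it, release and rise.

Emit:
send_rows([
  {"dx":0,"dy":-0.25,"dz":1.5,"ax":0,"ay":0,"az":0,"hand":0.2},
  {"dx":0,"dy":0,"dz":1.5,"ax":0,"ay":0,"az":0,"hand":0.2},
  {"dx":0,"dy":0,"dz":1.3,"ax":0,"ay":0,"az":0,"hand":0.2},
  {"dx":0,"dy":0,"dz":0.8,"ax":0,"ay":0,"az":0,"hand":0.2},
  {"dx":0,"dy":0,"dz":0.5,"ax":0,"ay":0,"az":0,"hand":0.2},
  {"dx":0,"dy":0,"dz":0.2,"ax":0,"ay":0,"az":0,"hand":0.2},
  {"dx":0,"dy":0,"dz":0.1,"ax":0,"ay":0,"az":0,"hand":0.2},
  {"dx":0,"dy":0,"dz":0,"ax":0,"ay":0,"az":0,"hand":0.2},
  {"dx":0,"dy":0,"dz":0,"ax":0,"ay":0,"az":0,"hand":0.2},
])

```text
t: 5.7
position: [0.4672, -0.1068, 0.0419]
orientation: [0.001, -0.02, 1.0, -0.0]
wrist_force: [0.4, 0.3, -0.9]
grip_width: 0.0238
finger_force: 24.9
```

Emit:
send_rows([
  {"dx":0,"dy":0,"dz":0.1,"ax":0,"ay":0,"az":0,"hand":0.2},
  {"dx":0,"dy":0,"dz":0,"ax":0,"ay":0,"az":0,"hand":0.2},
  {"dx":0,"dy":0,"dz":0,"ax":0,"ay":0,"az":0,"hand":0.2},
])

```text
t: 5.95
position: [0.467, -0.1069, 0.0407]
orientation: [0.0, -0.019, 1.0, -0.0]
wrist_force: [0.5, -0.0, 1.0]
grip_width: 0.0241
finger_force: 25.0
```

Emit:
send_rows([
  {"dx":0,"dy":0,"dz":0,"ax":0,"ay":0,"az":0,"hand":0.5},
  {"dx":0,"dy":0,"dz":0,"ax":0,"ay":0,"az":0,"hand":0.9},
  {"dx":0,"dy":0,"dz":0,"ax":0,"ay":0,"az":0,"hand":0.9},
  {"dx":0,"dy":0,"dz":0,"ax":0,"ay":0,"az":0,"hand":0.9},
  {"dx":0,"dy":0,"dz":0,"ax":0,"ay":0,"az":0,"hand":0.9},
  {"dx":0,"dy":0,"dz":0,"ax":0,"ay":0,"az":0,"hand":0.9},
  {"dx":0,"dy":0,"dz":-1,"ax":0,"ay":0,"az":0,"hand":0.9},
  {"dx":0,"dy":0,"dz":-2,"ax":0,"ay":0,"az":0,"hand":0.9},
  {"dx":0,"dy":0,"dz":-2,"ax":0,"ay":0,"az":0,"hand":0.9},
  {"dx":1.5,"dy":0,"dz":-1,"ax":0,"ay":0,"az":0,"hand":0.2},
  {"dx":2.5,"dy":0,"dz":0,"ax":0,"ay":0,"az":0,"hand":0.2},
  {"dx":2.5,"dy":0,"dz":0,"ax":0,"ay":0,"az":0,"hand":0.2},
  {"dx":0,"dy":0,"dz":0,"ax":0,"ay":0,"az":0,"hand":0.2},
  {"dx":0,"dy":0,"dz":0,"ax":0,"ay":0,"az":0,"hand":0.2},
])

```text
t: 7.12
position: [0.4007, -0.109, 0.1007]
orientation: [0.0, -0.019, 1.0, -0.0]
wrist_force: [0.1, -0.1, 0.8]
grip_width: 0.0175
finger_force: 0.0
```

```bash
python3 - <<'E'
from h import *
go(*car(-.238,0,.028))
p,d=manip.camera("scene");q,_=manip.camera("top")
a=cv2.resize(p[140:260,300:440],None,fx=4,fy=4);b=cv2.resize(q[120:240,310:410],None,fx=4,fy=4)
im=np.hstack([a,b]); cv2.imwrite("pics/s3.png",im[:,:960] if 0 else cv2.resize(im,(780,390)))
E
```

```text
t 7.1167 pos [ 0.4007 -0.109   0.1007] F [ 0.129  -0.1013  0.8369] w 0.017477990927320868
cm [ 0.0367 -0.0987  7.2748] yaw now 0.07138328358869517 tilt [ 0.0002  0.     -1.    ]
```

View pics/s3.png

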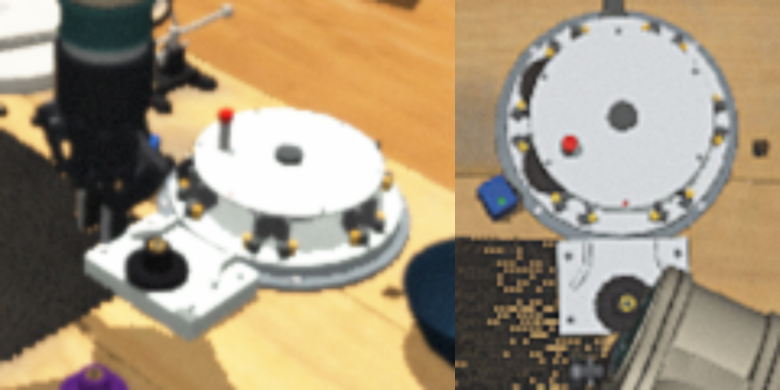

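The adapter stands on the chute, with its brass at scene crop (155,243) and top crop (627,302), and the wheel hasn't moved. Now I'll go down behind it with the fingers slightly open and push inward.

Emit:
send_rows([
  {"dx":0,"dy":-0.1,"dz":2,"ax":0,"ay":0,"az":0,"hand":0.2},
  {"dx":0,"dy":0,"dz":2,"ax":0,"ay":0,"az":0,"hand":0.2},
  {"dx":0,"dy":0,"dz":2,"ax":0,"ay":0,"az":0,"hand":0.2},
  {"dx":0,"dy":0,"dz":1.1,"ax":0,"ay":0,"az":0,"hand":0.2},
  {"dx":0,"dy":0,"dz":0.15,"ax":0,"ay":0,"az":0,"hand":0.2},
  {"dx":0,"dy":0,"dz":0,"ax":0,"ay":0,"az":0,"hand":0.2},
  {"dx":-1.5,"dy":0,"dz":0,"ax":0,"ay":0,"az":0,"hand":0.2},
  {"dx":-0.6,"dy":0,"dz":0,"ax":0,"ay":0,"az":0,"hand":0.2},
  {"dx":-0.4,"dy":0,"dz":0,"ax":0,"ay":0,"az":0,"hand":0.2},
  {"dx":-0.4,"dy":0,"dz":0,"ax":0,"ay":0,"az":0,"hand":0.2},
  {"dx":-0.4,"dy":0,"dz":0,"ax":0,"ay":0,"az":0,"hand":0.2},
  {"dx":-0.4,"dy":0,"dz":0,"ax":0,"ay":0,"az":0,"hand":0.2},
  {"dx":-0.4,"dy":0,"dz":0,"ax":0,"ay":0,"az":0,"hand":0.2},
  {"dx":0,"dy":0,"dz":0,"ax":0,"ay":0,"az":0,"hand":0.2},
])

```text
t: 8.38
position: [0.4437, -0.1088, 0.028]
orientation: [0.001, -0.02, 1.0, -0.0]
wrist_force: [1.0, -0.4, 0.1]
grip_width: 0.0169
finger_force: 0.0
```

```bash
python3 - <<'E'
from h import *
go(*car(-.1135,0,.0275))
p,d=manip.camera("scene");r,b,bl=masks(p)
X=cloud("scene",d);c=car(-.15,0,0)
m=(np.hypot(X[...,0]-c[0],X[...,1]-c[1])<.06)&(b>0)&(X[...,2]>.046)&(X[...,2]<.062)
v,u=np.nonzero(m);w=onz("scene",u.mean(),v.mean(),.054)
cw,sw=np.cos(YAW),np.sin(YAW);e=w[:2]-O;print(len(u),"adapter in carousel",cw*e[0]+sw*e[1],-sw*e[0]+cw*e[1])
E
```

```text
t 8.3833 pos [ 0.4437 -0.1088  0.028 ] F [ 1.0323 -0.3953  0.1169] w 0.016938800990444872
cm [-8.1136  0.0198  0.0647] yaw now 0.12911863678201785 tilt [ 0.0012 -0.0002 -1.    ]
0 adapter in carousel nan nan<stdin>:6: RuntimeWarning: Mean of empty slice.
  ret = ret.dtype.type(ret / rcount)
```

Emit:
send_rows([
  {"dx":-0.4,"dy":0,"dz":0,"ax":0,"ay":0,"az":0,"hand":0.2},
  {"dx":-0.4,"dy":0,"dz":0,"ax":0,"ay":0,"az":0,"hand":0.2},
  {"dx":-0.4,"dy":0,"dz":0,"ax":0,"ay":0,"az":0,"hand":0.2},
  {"dx":-0.4,"dy":0,"dz":0,"ax":0,"ay":0,"az":0,"hand":0.2},
  {"dx":-0.4,"dy":0,"dz":0,"ax":0,"ay":0,"az":0,"hand":0.2},
  {"dx":-0.4,"dy":0,"dz":0,"ax":0,"ay":0,"az":0,"hand":0.2},
  {"dx":-0.4,"dy":0,"dz":0,"ax":0,"ay":0,"az":0,"hand":0.2},
  {"dx":-0.4,"dy":0,"dz":0,"ax":0,"ay":0,"az":0,"hand":0.2},
  {"dx":-0.4,"dy":0,"dz":0,"ax":0,"ay":0,"az":0,"hand":0.2},
  {"dx":-0.4,"dy":0,"dz":0,"ax":0,"ay":0,"az":0,"hand":0.2},
  {"dx":-0.4,"dy":0,"dz":0,"ax":0,"ay":0,"az":0,"hand":0.2},
  {"dx":0,"dy":0,"dz":0,"ax":0,"ay":0,"az":0,"hand":0.2},
])

```text
t: 9.43
position: [0.488, -0.1071, 0.0281]
orientation: [0.001, -0.02, 1.0, -0.0]
wrist_force: [0.1, 0.5, 0.1]
grip_width: 0.0171
finger_force: 0.0
```

```bash
cat >> h.py <<'E'
def look(name):
    "masked brass/black blobs near the chute and wheel in the scene view, plus a saved crop"
    p,d=manip.camera("scene");q,_=manip.camera("top")
    a=cv2.resize(p[140:260,300:440],None,fx=3.3,fy=3.3);b=cv2.resize(q[120:240,310:410],None,fx=3.3,fy=3.3)
    cv2.imwrite(name,np.hstack([a,b]))
E
python3 - <<'E'
from h import *
go(*car(-.1135,0,.0275))
look("pics/s4.png")
E
```

```text
t 9.4333 pos [ 0.488  -0.1071  0.0281] F [0.1418 0.5273 0.1431] w 0.017086184144454314
cm [-3.6814  0.0242  0.0623] yaw now 0.13176747730712934 tilt [ 0.0015 -0.0003 -1.    ]
```

View pics/s4.png

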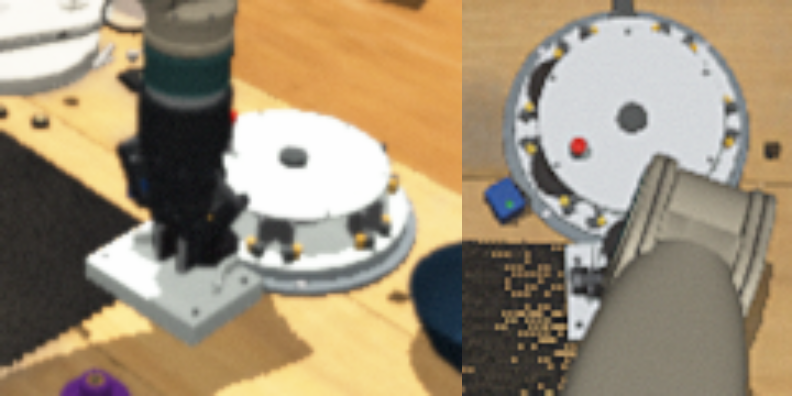

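The fingers at crop (185,250) are pushing the adapter straight in between the guides, and the wheel is still at rest. I'll slow down for the catches.

Emit:
send_rows([
  {"dx":-0.25,"dy":0,"dz":0,"ax":0,"ay":0,"az":0,"hand":0.2},
  {"dx":-0.25,"dy":0,"dz":0,"ax":0,"ay":0,"az":0,"hand":0.2},
  {"dx":-0.25,"dy":0,"dz":0,"ax":0,"ay":0,"az":0,"hand":0.2},
  {"dx":-0.25,"dy":0,"dz":0,"ax":0,"ay":0,"az":0,"hand":0.2},
  {"dx":-0.25,"dy":0,"dz":0,"ax":0,"ay":0,"az":0,"hand":0.2},
  {"dx":-0.25,"dy":0,"dz":0,"ax":0,"ay":0,"az":0,"hand":0.2},
])

```text
t: 10.03
position: [0.5007, -0.1062, 0.0276]
orientation: [-0.001, -0.019, 1.0, -0.0]
wrist_force: [-4.8, -0.9, 1.8]
grip_width: 0.0173
finger_force: 1.9
```

Emit:
send_rows([
  {"dx":-0.25,"dy":0,"dz":0,"ax":0,"ay":0,"az":0,"hand":0.2},
  {"dx":-0.25,"dy":0,"dz":0,"ax":0,"ay":0,"az":0,"hand":0.2},
  {"dx":-0.25,"dy":0,"dz":0,"ax":0,"ay":0,"az":0,"hand":0.2},
  {"dx":-0.25,"dy":0,"dz":0,"ax":0,"ay":0,"az":0,"hand":0.2},
])

```text
t: 10.37
position: [0.5092, -0.1056, 0.0273]
orientation: [-0.003, -0.019, 1.0, 0.0]
wrist_force: [-6.0, 0.1, 4.5]
grip_width: 0.017
finger_force: 3.1
```

Emit:
send_rows([
  {"dx":-0.2,"dy":0,"dz":0,"ax":0,"ay":0,"az":0,"hand":0.2},
  {"dx":-0.2,"dy":0,"dz":0,"ax":0,"ay":0,"az":0,"hand":0.2},
  {"dx":0,"dy":0,"dz":0,"ax":0,"ay":0,"az":0,"hand":0.2},
])

```text
t: 10.62
position: [0.5152, -0.1056, 0.0275]
orientation: [-0.001, -0.02, 1.0, 0.0]
wrist_force: [-2.9, 0.4, -0.6]
grip_width: 0.017
finger_force: 1.6
```

```bash
python3 - <<'E'
from h import *
go(*car(-.1135,0,.0275))
E
```

```text
t 10.6167 pos [ 0.5152 -0.1056  0.0275] F [-2.9439  0.4273 -0.6193] w 0.016987217926743726
cm [-0.9598 -0.0211 -0.0008] yaw now 0.11978763627573885 tilt [-0.0013  0.0004 -1.    ]
```

Emit:
send_rows([
  {"dx":-0.2,"dy":0,"dz":0,"ax":0,"ay":0,"az":0,"hand":0.2},
  {"dx":-0.2,"dy":0,"dz":0,"ax":0,"ay":0,"az":0,"hand":0.2},
  {"dx":-0.15,"dy":0,"dz":0,"ax":0,"ay":0,"az":0,"hand":0.2},
])

```text
t: 10.87
position: [0.5223, -0.1056, 0.0279]
orientation: [0.001, -0.02, 1.0, 0.0]
wrist_force: [-1.2, -0.5, -0.4]
grip_width: 0.0172
finger_force: 0.3
```

Emit:
send_rows([
  {"dx":-0.15,"dy":0,"dz":0,"ax":0,"ay":0,"az":0,"hand":0.2},
  {"dx":-0.1,"dy":0,"dz":0,"ax":0,"ay":0,"az":0,"hand":0.2},
  {"dx":0,"dy":0,"dz":0,"ax":0,"ay":0,"az":0,"hand":0.2},
])

```text
t: 11.12
position: [0.5249, -0.1056, 0.0282]
orientation: [0.001, -0.02, 1.0, -0.0]
wrist_force: [0.2, 0.1, 0.0]
grip_width: 0.017
finger_force: 0.0
```

Emit:
send_rows([
  {"dx":-0.1,"dy":0,"dz":0,"ax":0,"ay":0,"az":0,"hand":0.2},
  {"dx":0,"dy":0,"dz":0,"ax":0,"ay":0,"az":0,"hand":0.2},
])

```text
t: 11.28
position: [0.5252, -0.1055, 0.028]
orientation: [0.0, -0.02, 1.0, -0.0]
wrist_force: [0.5, 0.4, -0.1]
grip_width: 0.0171
finger_force: 0.0
```

Emit:
send_rows([
  {"dx":-0.1,"dy":0,"dz":0,"ax":0,"ay":0,"az":0,"hand":0.2},
  {"dx":-0.1,"dy":0,"dz":0,"ax":0,"ay":0,"az":0,"hand":0.2},
  {"dx":0,"dy":0,"dz":0,"ax":0,"ay":0,"az":0,"hand":0.2},
])

```text
t: 11.53
position: [0.5268, -0.1053, 0.0279]
orientation: [0.0, -0.02, 1.0, -0.0]
wrist_force: [-1.1, 0.1, 0.6]
grip_width: 0.0174
finger_force: 0.2
```

Emit:
send_rows([
  {"dx":-0.1,"dy":0,"dz":0,"ax":0,"ay":0,"az":0,"hand":0.2},
  {"dx":0,"dy":0,"dz":0,"ax":0,"ay":0,"az":0,"hand":0.2},
])

```text
t: 11.7
position: [0.5273, -0.1053, 0.0277]
orientation: [-0.0, -0.02, 1.0, -0.0]
wrist_force: [-1.3, -0.3, 1.2]
grip_width: 0.0171
finger_force: 0.6
```

Emit:
send_rows([
  {"dx":-0.1,"dy":0,"dz":0,"ax":0,"ay":0,"az":0,"hand":0.2},
  {"dx":-0.1,"dy":0,"dz":0,"ax":0,"ay":0,"az":0,"hand":0.2},
  {"dx":0,"dy":0,"dz":0,"ax":0,"ay":0,"az":0,"hand":0.2},
])

```text
t: 11.95
position: [0.5277, -0.105, 0.0274]
orientation: [-0.002, -0.019, 1.0, 0.0]
wrist_force: [-5.8, 0.0, 3.5]
grip_width: 0.0172
finger_force: 2.7
```

Emit:
send_rows([
  {"dx":-0.1,"dy":0,"dz":0,"ax":0,"ay":0,"az":0,"hand":0.2},
  {"dx":0,"dy":0,"dz":0,"ax":0,"ay":0,"az":0,"hand":0.2},
])

```text
t: 12.12
position: [0.5278, -0.1049, 0.0273]
orientation: [-0.003, -0.019, 1.0, 0.0]
wrist_force: [-5.8, 0.5, 4.3]
grip_width: 0.0173
finger_force: 3.5
```

Emit:
send_rows([
  {"dx":-0.15,"dy":0,"dz":0,"ax":0,"ay":0,"az":0,"hand":0.2},
  {"dx":-0.1,"dy":0,"dz":0,"ax":0,"ay":0,"az":0,"hand":0.2},
  {"dx":0,"dy":0,"dz":0,"ax":0,"ay":0,"az":0,"hand":0.2},
])

```text
t: 12.37
position: [0.528, -0.1046, 0.0269]
orientation: [-0.005, -0.019, 1.0, 0.0]
wrist_force: [-11.3, -1.4, 8.8]
grip_width: 0.0171
finger_force: 5.9
```

Emit:
send_rows([
  {"dx":-0.2,"dy":0,"dz":0,"ax":0,"ay":0,"az":0,"hand":0.2},
  {"dx":0,"dy":0,"dz":0,"ax":0,"ay":0,"az":0,"hand":0.2},
])

```text
t: 12.53
position: [0.5281, -0.1043, 0.0265]
orientation: [-0.007, -0.019, 1.0, 0.0]
wrist_force: [-14.1, -1.1, 10.2]
grip_width: 0.0168
finger_force: 7.8
```

The position has stopped advancing at 0.528 while the force climbs to 14 N, so that's the hard stop. I'll back off, rise and check.

Emit:
send_rows([
  {"dx":1,"dy":0,"dz":0,"ax":0,"ay":0,"az":0,"hand":0.2},
  {"dx":1,"dy":0,"dz":0,"ax":0,"ay":0,"az":0,"hand":0.2},
  {"dx":1.5,"dy":0,"dz":0,"ax":0,"ay":0,"az":0,"hand":0.2},
  {"dx":0.5,"dy":0,"dz":-2,"ax":0,"ay":0,"az":0,"hand":0.2},
  {"dx":0,"dy":0,"dz":-3,"ax":0,"ay":0,"az":0,"hand":0.2},
  {"dx":0,"dy":2,"dz":-3,"ax":0,"ay":0,"az":0,"hand":0},
  {"dx":0,"dy":3,"dz":-3,"ax":0,"ay":0,"az":0,"hand":0},
  {"dx":0,"dy":3,"dz":0,"ax":0,"ay":0,"az":0,"hand":0},
  {"dx":2,"dy":3,"dz":0,"ax":0,"ay":0,"az":0,"hand":0},
  {"dx":2,"dy":2,"dz":0,"ax":0,"ay":0,"az":0,"hand":0},
  {"dx":2,"dy":0,"dz":0,"ax":0,"ay":0,"az":0,"hand":0},
  {"dx":0,"dy":0,"dz":0,"ax":0,"ay":0,"az":0,"hand":0},
  {"dx":0,"dy":0,"dz":0,"ax":0,"ay":0,"az":0,"hand":0},
])

```text
t: 13.62
position: [0.4298, 0.0209, 0.1374]
orientation: [0.001, -0.02, 1.0, 0.0]
wrist_force: [1.5, 0.8, 0.1]
grip_width: -0.0001
finger_force: 0.0
```

```bash
python3 - <<'E'
from h import *
go(*car(-.075,.045,.13))
look("pics/s5.png")
p,_=manip.camera("top");r,b,bl=masks(p);c=cen(r,(335,150,355,175));print(c)
E
```

```text
t 13.6167 pos [0.4298 0.0209 0.1374] F [1.4766 0.8444 0.1067] w -7.939280063958892e-05
cm [-12.8503  -8.5046   0.7689] yaw now 0.16108740869815863 tilt [ 0.0019  0.0002 -1.    ]
(344.5882352941176, 163.88235294117646, 17.0)
```

View pics/s5.png

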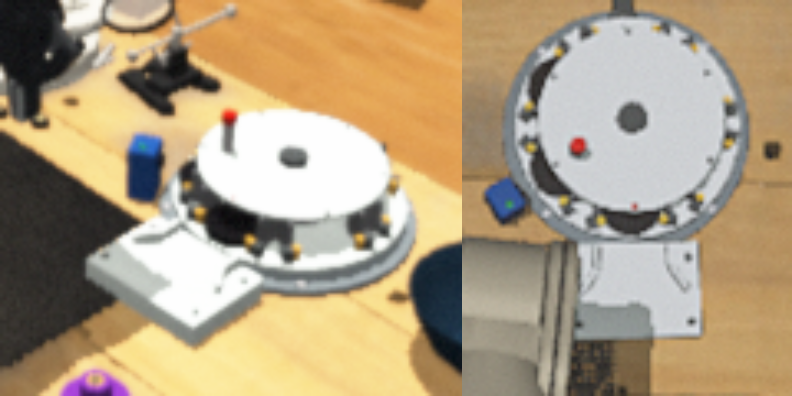

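The adapter (black crescent at top crop (632,222), scene (235,222)) sits inside behind the catches, and the post is still at its starting place. I'll move beside the post with the fingers shut.

Emit:
send_rows([
  {"dx":-2.5,"dy":-1.5,"dz":0,"ax":0,"ay":0,"az":0,"hand":0},
  {"dx":-2.5,"dy":-1.5,"dz":0,"ax":0,"ay":0,"az":0,"hand":0},
  {"dx":-2.6,"dy":-1.5,"dz":0,"ax":0,"ay":0,"az":0,"hand":0},
  {"dx":-2.6,"dy":-1.5,"dz":0,"ax":0,"ay":0,"az":0,"hand":0},
  {"dx":-2.6,"dy":-1.4,"dz":0,"ax":0,"ay":0,"az":0,"hand":0},
  {"dx":0,"dy":0,"dz":2,"ax":0,"ay":0,"az":0,"hand":0},
  {"dx":0,"dy":0,"dz":2,"ax":0,"ay":0,"az":0,"hand":0},
  {"dx":0,"dy":0,"dz":1.5,"ax":0,"ay":0,"az":0,"hand":0},
  {"dx":0,"dy":0,"dz":0.4,"ax":0,"ay":0,"az":0,"hand":0},
  {"dx":0,"dy":0,"dz":0,"ax":0,"ay":0,"az":0,"hand":0},
  {"dx":0,"dy":0,"dz":0,"ax":0,"ay":0,"az":0,"hand":0},
])

```text
t: 14.68
position: [0.5617, -0.0489, 0.0785]
orientation: [0.0, -0.019, 1.0, -0.0]
wrist_force: [-0.4, -0.1, 0.2]
grip_width: -0.0001
finger_force: 0.0
```

```bash
python3 - <<'E'
from h import *
go(*car(-.047,.056,.078))
E
```

```text
t 14.6833 pos [ 0.5617 -0.0489  0.0785] F [-0.3683 -0.1335  0.2241] w -7.85740191029198e-05
cm [-2.7561  0.0815  0.0517] yaw now 0.09527245625732705 tilt [ 0.0005 -0.0001 -1.    ]
```

Emit:
send_rows([
  {"dx":-1,"dy":0.1,"dz":0,"ax":0,"ay":0,"az":0,"hand":0},
  {"dx":-1,"dy":0,"dz":0,"ax":0,"ay":0,"az":0,"hand":0},
  {"dx":-0.4,"dy":0,"dz":0,"ax":0,"ay":0,"az":0,"hand":0},
  {"dx":-0.4,"dy":0,"dz":0,"ax":0,"ay":0,"az":0,"hand":0},
  {"dx":-0.4,"dy":0,"dz":0,"ax":0,"ay":0,"az":0,"hand":0},
  {"dx":-0.4,"dy":0,"dz":0,"ax":0,"ay":0,"az":0,"hand":0},
  {"dx":-0.4,"dy":0,"dz":0,"ax":0,"ay":0,"az":0,"hand":0},
  {"dx":-0.4,"dy":0,"dz":0,"ax":0,"ay":0,"az":0,"hand":0},
])

```text
t: 15.35
position: [0.6003, -0.0435, 0.077]
orientation: [-0.005, -0.02, 1.0, 0.002]
wrist_force: [-9.4, 5.2, 4.0]
grip_width: -0.0006
finger_force: 4.8
```

Emit:
send_rows([
  {"dx":-0.4,"dy":0,"dz":0,"ax":0,"ay":0,"az":0,"hand":0},
  {"dx":-0.4,"dy":0,"dz":0,"ax":0,"ay":0,"az":0,"hand":0},
  {"dx":-0.4,"dy":0,"dz":0,"ax":0,"ay":0,"az":0,"hand":0},
  {"dx":-0.4,"dy":0,"dz":0,"ax":0,"ay":0,"az":0,"hand":0},
])

```text
t: 15.68
position: [0.6161, -0.0427, 0.0762]
orientation: [-0.005, -0.02, 1.0, 0.002]
wrist_force: [-4.6, 4.3, -0.2]
grip_width: 0.0003
finger_force: 2.8
```

Emit:
send_rows([
  {"dx":-0.4,"dy":0,"dz":0,"ax":0,"ay":0,"az":0,"hand":0},
  {"dx":-0.4,"dy":0,"dz":0,"ax":0,"ay":0,"az":0,"hand":0},
  {"dx":-0.4,"dy":0,"dz":0,"ax":0,"ay":0,"az":0,"hand":0},
  {"dx":0,"dy":0,"dz":0,"ax":0,"ay":0,"az":0,"hand":0},
])

```text
t: 16.02
position: [0.635, -0.0451, 0.0788]
orientation: [0.002, -0.02, 1.0, -0.001]
wrist_force: [0.6, -0.4, -0.7]
grip_width: 0.0
finger_force: 0.0
```

```bash
python3 - <<'E'
from h import *
go(*car(0,.056,.078))
p,_=manip.camera("scene");r,b,bl=masks(p)
for n in("scene",):
    try:
        c=cen(r,(350,150,420,195));w=onz(n,c[0],c[1],.097);e=w[:2]-O
        print(c,w,"wheel",np.radians(120)-(np.arctan2(e[1],e[0])-YAW))
    except ZeroDivisionError: print("hidden")
E
```

```text
t 16.0167 pos [ 0.635  -0.0451  0.0788] F [ 0.6355 -0.4381 -0.6778] w 1.5109371291552481e-05
cm [-0.1076 -0.0182  0.0824] yaw now 0.11944714705897086 tilt [ 0.0033 -0.001  -1.    ]
(380.0, 169.5, 2.0) [ 0.6527 -0.052   0.097 ] wheel 0.84731368864068
```

The force has dropped to zero, so the detent has taken the wheel over. I'll back off, rise and move clear.

Emit:
send_rows([
  {"dx":0,"dy":0,"dz":0,"ax":0,"ay":0,"az":0,"hand":0},
  {"dx":1,"dy":0,"dz":0,"ax":0,"ay":0,"az":0,"hand":0},
  {"dx":1,"dy":0,"dz":0,"ax":0,"ay":0,"az":0,"hand":0},
  {"dx":1,"dy":0,"dz":-1,"ax":0,"ay":0,"az":0,"hand":0},
  {"dx":0,"dy":0,"dz":-3,"ax":0,"ay":0,"az":0,"hand":0},
  {"dx":0,"dy":0,"dz":-3,"ax":0,"ay":0,"az":0,"hand":0},
  {"dx":3,"dy":1,"dz":-1,"ax":0,"ay":0,"az":0,"hand":0},
  {"dx":3,"dy":2,"dz":0,"ax":0,"ay":0,"az":0,"hand":0},
  {"dx":3,"dy":2,"dz":0,"ax":0,"ay":0,"az":0,"hand":0},
  {"dx":3,"dy":2,"dz":0,"ax":0,"ay":0,"az":0,"hand":0},
  {"dx":3,"dy":2,"dz":0,"ax":0,"ay":0,"az":0,"hand":0},
  {"dx":3,"dy":2,"dz":0,"ax":0,"ay":0,"az":0,"hand":0},
  {"dx":0,"dy":0,"dz":0,"ax":0,"ay":0,"az":0,"hand":0},
  {"dx":0,"dy":0,"dz":0,"ax":0,"ay":0,"az":0,"hand":0},
])

```text
t: 17.23
position: [0.4155, 0.0576, 0.1577]
orientation: [-0.001, -0.02, 1.0, -0.0]
wrist_force: [0.9, -0.6, -0.0]
grip_width: 0.0002
finger_force: 0.0
```

```bash
python3 - <<'E'
from h import *
go(*car(0,.056,.078))
look("pics/s6.png")
for n,box,z in(("scene",(350,150,420,195),.097),("top",(335,135,360,160),.102)):
    p,_=manip.camera(n);r,b,bl=masks(p)
    c=cen(r,box);w=onz(n,c[0],c[1],z);e=w[:2]-O
    print(n,c,w,"wheel",np.radians(120)-(np.arctan2(e[1],e[0])-YAW))
E
```

```text
t 17.2333 pos [0.4155 0.0576 0.1577] F [ 0.8571 -0.6467 -0.0139] w 0.0002032958831105943
cm [-21.6356 -11.174    7.9525] yaw now 0.21848484608141705 tilt [-0.0011 -0.0002 -1.    ]
scene (382.0, 167.5, 16.0) [ 0.6659 -0.0482  0.097 ] wheel 1.0419183347477206
top (344.26666666666665, 143.66666666666666, 15.0) [ 0.6668 -0.048   0.102 ] wheel 1.0543463927514485
```

View pics/s6.png

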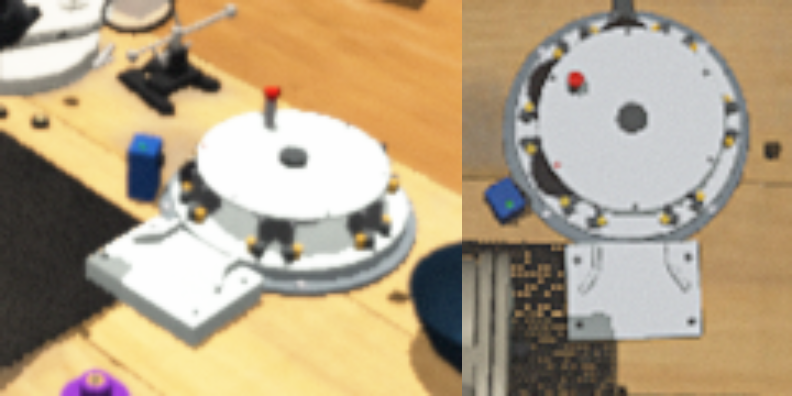

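The wheel reads about 1.05 rad, with the post at top crop (576,82). The loaded pocket now faces the lower left at (548,175), with the adapter inside and its red dot beside it. Bowl, nuts and lamp are where they were, and the robot is clear.

```bash
python3 -c "
from plant import manip
print(manip.sign_off())"
```

```text
the job is handed in; nothing more can be done
None
```

The adapter is pushed home to the hard stop and the wheel is turned one click clockwise (it reads about 1.05 rad). I kept the robot clear of the bottle, bowl and nuts, and the job was handed in at about 17 s of the 58 s allowed.

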